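# Plug the temperature probe into the heating block

## Task

Take the temperature probe out of its black parking stand and plug it, stem down, into the aluminium block that has one single wide opening, not the block with four small holes. Lower it in gently until its flange rests on the top of the block before you let go, and leave it there upright.

Things in the scene. Friction and masses are not known exactly. Their poses are not given: they have to be found in the camera images.
- probe: Grey wireless temperature probe, standing upright at the start with its stem sunk in the parking stand. Top to bottom: round grip 24 mm in diameter and 58 mm tall; flange disc 50 mm in diameter and 6 mm thick; thin steel stem 8 mm in diameter and 40 mm long with a tapered tip. 60 g nominal. Origin: centre of the flange's underside; z runs along the axis towards the grip, so the grip spans z = +6 to +64 mm and the stem's tip is at z = -40 mm. Round, so yaw does not matter.
- well (a point): Centre of the wide opening, level with the top face, of the fixed aluminium block with a single opening. Block 80 x 80 mm on an 86 mm black base, 60 mm tall in all. The opening is a round bore 28 mm in diameter, 48 mm deep, its mouth flared to 34 mm; z up. The flange is wider than the mouth, so the seated probe rests with its flange on the block's top face and the stem does not touch bottom.
- tube_block: The other, wrong, fixed aluminium block: same outer size (80 x 80 mm on an 86 mm base, 60 mm tall) but with four small 12 mm holes in its top, 36 mm apart. Origin: centre of its underside.
- stand: Fixed black plastic parking stand: body 60 x 60 mm on a 74 mm foot, 50 mm tall, with a 14 mm vertical hole in the middle of its top, in which the probe's stem hangs, the flange resting on the top. Origin: centre of its underside, z up. The two blocks and the stand stand in a rough row across the desk in any order, and may be turned a little.
There are look-alikes about, which are no part of the job. Leave any purple or turquoise look-alike of the probe alone.

How it is judged:
On the way, in this order (a step that is already met when the one before it is completed fails the run):
1. the probe is lifted clear of its stand (stem tip above the stand's top) (z of probe in the frame of stand above 0.092 m).
2. the gripper, still holding the probe, lowers it into the wide opening until its flange is within 12 mm of the block's top (horizontal distance between probe and well below 0.016 m and z of probe in the frame of well below 0.012 m and contact force between the fingers and probe above 0.5 N), for 0.1 s.
At the end, for the whole second after the job is handed in: The probe's stem is in the wide opening, the flange's underside is within 4 mm of the block's top face, its axis is within 16 mm of the opening's centre and within 10 degrees of upright, and it stands at rest, released (horizontal distance between probe and well below 0.016 m and z of probe in the frame of well between -0.004 and 0.004 m and angle between probe's own z axis and vertical below 0.17 rad and linear speed of probe below 0.02 m/s); the robot touches nothing.
It also fails if it takes over 35 s, if anything falls off the work surface, if the arm or the gripper's body presses on something with over 40 N, if the wrist force passes 120 N, or if a joint passes its speed limit or range.

## Robot

A 7-joint arm with a two-finger parallel gripper is mounted at the origin on a cart in front of the work surface, level with it; the furniture and walls round the work are solid. World frame = base frame: x ahead of the robot, y to its left, z up, the work surface at z = 0. Lengths are in m, angles in rad, forces in N, time in s.
With the tool pointing down it reaches from about 0.35 to 0.775 m from the base axis. Payload 3.1 kg.
Tool frame: the origin (TCP) lies on the centre line of the jaws, within the pads' length; the fingertips stand 19 mm ahead of it and the grasp point (between the pads) is the TCP (tip_reach is the distance from the TCP to the fingertips, in m); z points along the fingers, y is the line along which they close (so a half turn about z gives the same grasp; the last joint's range is limited). The gripper opens to 85 mm and grips with 20 to 120 N. Pads are 22 mm wide; open, the fingers measure 114 mm over their backs; the gripper's body (76 mm by 85 mm) begins 54 mm behind the grasp point. The pads swing forward as they close: fully open they stand 13 mm farther back than shut.
Start: joints at [-1.387, 0.311, 0.014, 1.512, -0.004, 1.319, -0.027], TCP at [0.123, 0.536, 0.25] pointing down, gripper open.
Joint ranges: [-2.7, 2.7], [-0.3, 1.91], [-1.27, 1.3], [0.12, 2.57], [-1.44, 4.58], [0.2, 2.03], [-3.05, 3.05]. Speed limits (rad/s): [2.79, 2.79, 3.14, 3.14, 3.14, 3.14, 3.14].

## Interface

Orientations are given as a 3x3 rotation matrix whose columns are the frame's x, y, z axes.
In Python, from rig import get_obs, camera, camera_params, hand_in, tip_reach gives the robot as it stands. The module is installed in compiled form; this text tells all that it offers.
- The arm moves only by the tool move_arm, never from a script. Its argument "steps" is a list that holds one entry, the list of rows, each a list of 7 numbers: the shift along the tool's x, y, z in m, then the turn, a rotation vector about the tool's x, y, z in rad, then the finger opening in m, from 0 to 0.0854. In form: [[[tx, ty, tz, rx, ry, rz, claw], ...]]. A call has 1 to 12 rows; each row shifts and turns the commanded pose from where the row before left it, along the tool's axes as they then stand; what a row does not reach is not made up. A row lasts 1/8 s, in which the tool goes at most 62.5 mm and 10.7 degrees, less where a joint would pass 70% of its speed; a pose out of reach is approached as far as the arm can. A call with a gripper value outside its range is refused whole. The fingers move at their own pace and stop on an object; "force" is the grip in N (left out, the last holds). Time passes only in rows, so rows that do not move let the fingers close. It gives the time, the measured TCP pose, the force, the opening and the grip force at its end, in the units of the state.
- get_obs(): the state, without advancing time (a new reading comes with each control period).
- camera(name): name is "scene" or "top"; returns the picture (420x560x3 uint8, red, green, blue); there is no depth.
- camera_params(name): a dict with "vfov" (degrees; the focal length in pixels is half the picture's height over the tangent of half this angle, whatever the lens; pixels are square), "cx", "cy" (the principal point, pixels), "pose" (4x4, takes a point from camera to world coordinates). Camera axes: x right, y down, z forward; pixel columns grow to the right and rows downward; lengths in m; the calibration is good to about 2 mm. A picture is of the moment at which its call begins. camera_params takes no time and is no camera call.
- hand_in(): hands the job in; it is judged then, once.
The state is a dict: "time_s": time; "joint_positions": joint angles; "joint_vel": joint speeds; "tau": joint torques, N m; "position": TCP position; "tcp_rot": TCP orientation; "wrist_force": force on the tool from outside, world axes, zero at the start; "wrist_torque": the same for the moment, N m; "gripper_width": finger opening in m; "grasp_force": force on a finger pad.
Only numpy, scipy, OpenCV 4.12 (cv2) and the standard library are available. Lean on these libraries where they do the work, as an engineer would, in place of code of your own. Each camera call takes 0.05 s, during which the arm holds its last target. There are 200 camera calls.

## Working session

There is one attempt and no reset: what is moved stays moved. The work goes in short steps, Python scripts to look and compute and a tool call to move; the robot and the scene stay as the last step left them, time stands still between calls to the robot, and variables do not carry over. Pictures are saved under pics/ and viewed, at most 10 in all, crops included, and the job is handed in when it is done.

Besides the shell and the picture viewer there is one more tool, called after "Emit:" as name([rows], argument=value, ...), one row to a line, values as JSON. move_arm: Moves the arm, as the interface text tells. Its arguments: {"type":"object","properties":{"steps":{"type":"array","items":{"type":"array","items":{"type":"array","items":{"type":"number"}}}},"force":{"type":"number"}},"required":["steps"]}

```bash
mkdir -p pics; python3 - <<'E'
from rig import *
import cv2,numpy as np
for n in("scene","top"):
    im=camera(n); cv2.imwrite(f"pics/{n}0.png",im[:,:,::-1]); p=camera_params(n); print(n,p["vfov"],p["cx"],p["cy"],np.round(p["pose"],3).tolist())
o=get_obs(); print(o["time_s"],o["position"],np.round(o["tcp_rot"],3).tolist(),o["wrist_force"],tip_reach)
E
```

```text
scene 43.06364520815465 274.6202528682052 211.5222905857621 [[-0.879, -0.359, 0.313, 0.236], [-0.476, 0.644, -0.599, 0.771], [0.013, -0.676, -0.737, 0.733], [0.0, 0.0, 0.0, 1.0]]
top 56.990939867873344 272.3000995052617 204.17871396499504 [[-0.014, -0.997, 0.072, 0.446], [-1.0, 0.012, -0.016, 0.241], [0.015, -0.072, -0.997, 0.903], [0.0, 0.0, 0.0, 1.0]]
0.1 [0.12296596 0.53544337 0.24934167] [[-0.975, 0.224, -0.0], [0.224, 0.975, -0.002], [-0.0, -0.002, -1.0]] [-0.50119874  0.55503108 -0.53320807] 0.019
```

View pics/scene0.png

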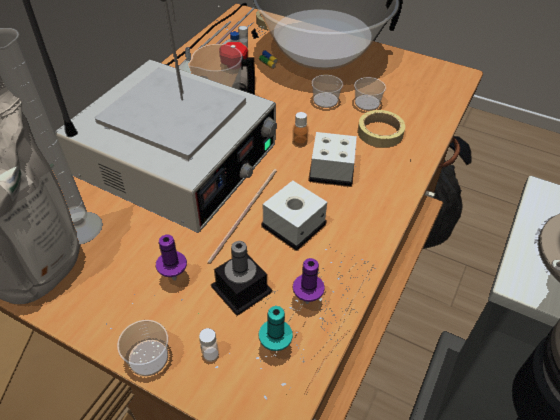

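View pics/top0.png

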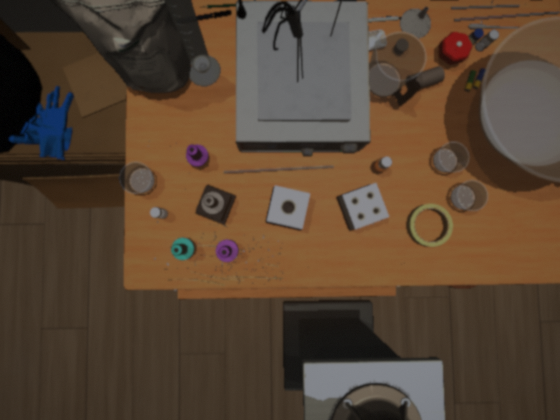

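Scene picture: candidates are the grey probe in the black stand at (239,262), purple look-alikes at (171,257) and (309,280), and a turquoise one at (276,328). By its description, the target is the grey one, at (213,203) in the top view. The single-opening block is at scene (295,205) and top (289,207). The four-hole block is at scene (334,155) and top (364,206). Next I'll check the choice in one close crop.

```bash
cat > h.py <<'E'
from rig import *
import cv2,numpy as np
P={n:camera_params(n) for n in("scene","top")}
def ray(n,u,v):
    p=P[n]; f=210/np.tan(np.radians(p["vfov"]/2)); T=np.array(p["pose"])
    return T[:3,3],T[:3,:3]@np.array([(u-p["cx"])/f,(v-p["cy"])/f,1])
def plane(n,u,v,z):
    o,d=ray(n,u,v); return np.round(o+d*(z-o[2])/d[2],4)
def proj(n,X):
    p=P[n]; f=210/np.tan(np.radians(p["vfov"]/2)); T=np.array(p["pose"]); c=T[:3,:3].T@(np.array(X)-T[:3,3])
    return np.round([p["cx"]+f*c[0]/c[2],p["cy"]+f*c[1]/c[2]],1)
E
python3 - <<'E'
from h import *
a=cv2.imread("pics/scene0.png")[180:310,200:340]; b=cv2.imread("pics/top0.png")[175:240,185:325]
a=cv2.resize(a,None,fx=4,fy=4,interpolation=2); 
b=cv2.convertScaleAbs(cv2.resize(b,None,fx=5,fy=5,interpolation=2),alpha=2)
cv2.imwrite("pics/ca.png",a);cv2.imwrite("pics/cb.png",b)
E
```

```text
(no output)
```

View pics/ca.png

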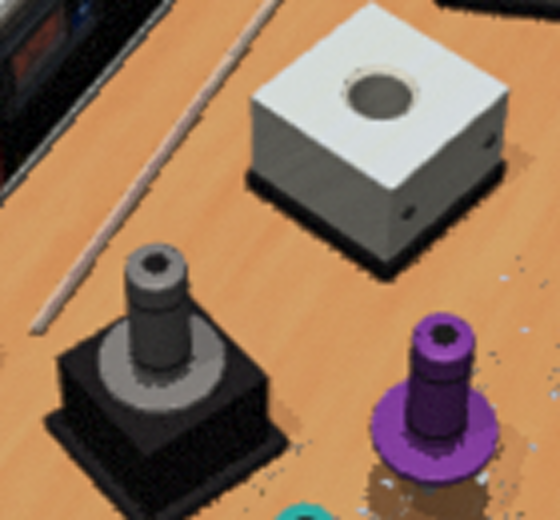

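View pics/cb.png

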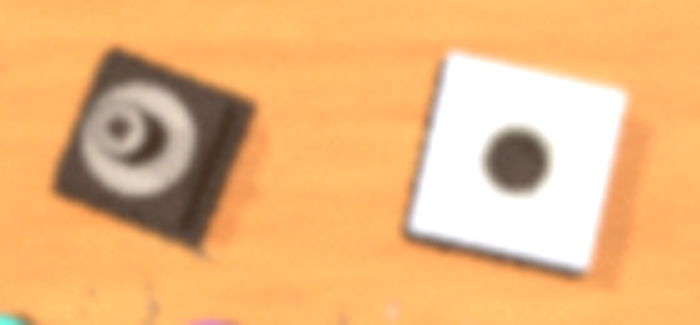

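The close crop confirms the grey probe in the black stand: grip top at scene (239,246) and top (209,201). The single-bore block's mouth is at scene (295,204) and top (288,207).

```bash
python3 - <<'E'
from h import *
for lab,s,t,z in(("grip",(239,246),(209.2,200.8),.114),("flange",(240.3,270),(212.6,202.8),.056),("well",(295,203.7),(288.3,207.2),.06)):
    print(lab,plane("scene",*s,z),plane("top",*t,z))
o=get_obs();print(o["position"],np.degrees(np.arctan2(o["tcp_rot"][1,0] if 0 else np.array(o["tcp_rot"])[1,0],np.array(o["tcp_rot"])[0,0])))
E
```

```text
grip [0.5127 0.3555 0.114 ] [0.5116 0.3572 0.114 ]
flange [0.512  0.3569 0.056 ] [0.5119 0.3583 0.056 ]
well [0.5003 0.1913 0.06  ] [0.4999 0.1927 0.06  ]
[0.12296596 0.53544337 0.24934167] 167.07007582097356
```

Emit:
move_arm([
  [[-0.03,-0.006,0,0,0,0,0.0854],[-0.043,-0.009,0,0,0,0,0.0854],[-0.043,-0.009,0,0,0,0,0.0854],[-0.043,-0.009,0,0,0,0,0.0854],[-0.043,-0.009,0,0,0,0,0.0854],[-0.043,-0.009,0,0,0,0,0.0854],[-0.043,-0.009,0,0,0,0,0.0854],[-0.043,-0.009,0,0,0,0,0.0854],[-0.043,-0.009,0,0,0,0,0.0854],[-0.03,-0.006,0,0,0,0,0.0854],[-0.015,-0.003,0,0,0,0,0.0854],[0,0,0,0,0,0,0.0854]],
])

```text
time_s: 1.6
position: [0.5123, 0.3569, 0.2497]
tcp_rot: [[-0.974, 0.225, -0.001], [0.225, 0.974, -0.001], [0.001, -0.001, -1.0]]
wrist_force: [0.4, 0.2, 0.6]
gripper_width: 0.0857
grasp_force: 0.0
```

Emit:
move_arm([
  [[0,0,0.04,0,0,0,0.0854],[0,0,0.04,0,0,0,0.0854],[0,0,0.01,0,0,0,0.0854],[0,0,0,0,0,0,0.0854]],
])

```text
time_s: 2.1
position: [0.5109, 0.3586, 0.1605]
tcp_rot: [[-0.975, 0.222, -0.001], [0.222, 0.975, 0.0], [0.001, 0.0, -1.0]]
wrist_force: [0.1, -0.1, 0.6]
gripper_width: 0.0854
grasp_force: 0.0
```

```bash
python3 - <<'E'
from h import *
im=camera("scene")[130:330,130:380,::-1]; cv2.imwrite("pics/s1.png",cv2.resize(im,None,fx=3,fy=3,interpolation=2))
E
```

```text
(no output)
```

View pics/s1.png

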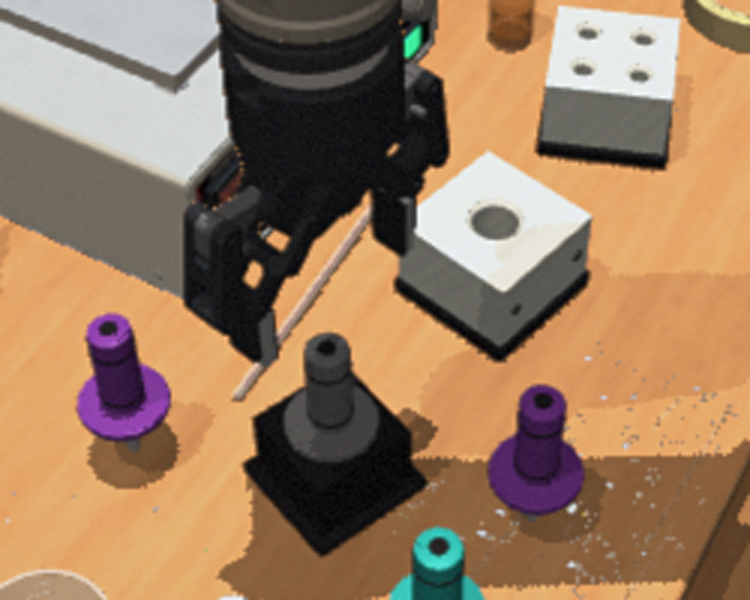

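The open fingers sit above the grey grip, which is at crop (326,350), and straddle it. There is clearance to the block and the purple probes. I'll descend and grip.

Emit:
move_arm([
  [[0,0,0.02,0,0,0,0.0854],[0,0,0.02,0,0,0,0.0854],[0,0,0.02,0,0,0,0.0854],[0,0,0.01,0,0,0,0.0854],[0,0,0,0,0,0,0.06],[0,0,0,0,0,0,0.04],[0,0,0,0,0,0,0.02],[0,0,0,0,0,0,0.015],[0,0,0,0,0,0,0.015],[0,0,0,0,0,0,0.015]],
], force=30)

```text
time_s: 3.4
position: [0.5126, 0.358, 0.0913]
tcp_rot: [[-0.975, 0.224, 0.002], [0.224, 0.975, 0.001], [-0.001, 0.002, -1.0]]
wrist_force: [-0.2, 0.3, 5.3]
gripper_width: 0.0228
grasp_force: 29.8
```

Emit:
move_arm([
  [[0,0,-0.01,0,0,0,0.015],[0,0,-0.02,0,0,0,0.015],[0,0,-0.02,0,0,0,0.015],[0,0,-0.02,0,0,0,0.015],[0,0,-0.01,0,0,0,0.015],[0,0,0,0,0,0,0.015]],
])

```text
time_s: 4.15
position: [0.5122, 0.3576, 0.1707]
tcp_rot: [[-0.975, 0.224, 0.001], [0.224, 0.975, 0.001], [-0.001, 0.001, -1.0]]
wrist_force: [0.2, -0.2, -0.8]
gripper_width: 0.0232
grasp_force: 29.5
```

Emit:
move_arm([
  [[-0.002,-0.014,0,0,0,0,0.015],[-0.004,-0.025,0,0,0,0,0.015],[-0.004,-0.025,0,0,0,0,0.015],[-0.004,-0.025,0,0,0,0,0.015],[-0.004,-0.025,0,0,0,0,0.015],[-0.004,-0.025,0,0,0,0,0.015],[-0.003,-0.017,0,0,0,0,0.015],[0,-0.008,0,0,0,0,0.015],[0,0,0,0,0,0,0.015]],
])

```text
time_s: 5.28
position: [0.4994, 0.1919, 0.1702]
tcp_rot: [[-0.975, 0.224, -0.0], [0.224, 0.975, 0.0], [0.0, 0.0, -1.0]]
wrist_force: [0.6, 1.0, -1.7]
gripper_width: 0.0235
grasp_force: 29.5
```

```bash
python3 - <<'E'
from h import *
im=camera("scene")[100:300,180:430,::-1]; cv2.imwrite("pics/s2.png",cv2.resize(im,None,fx=3,fy=3,interpolation=2))
x,y,z=get_obs()["position"];print(x,y,z)
for d in(-.04,0,.006):print(d,(proj("scene",(x,y,z-.0413+d))-[180,100])*3)
E
```

```text
0.4994977301686222 0.19285074364709512 0.17024589424651204
-0.04 [347.1 278.1]
0 [350.1 227.1]
0.006 [350.7 219. ]
```

View pics/s2.png

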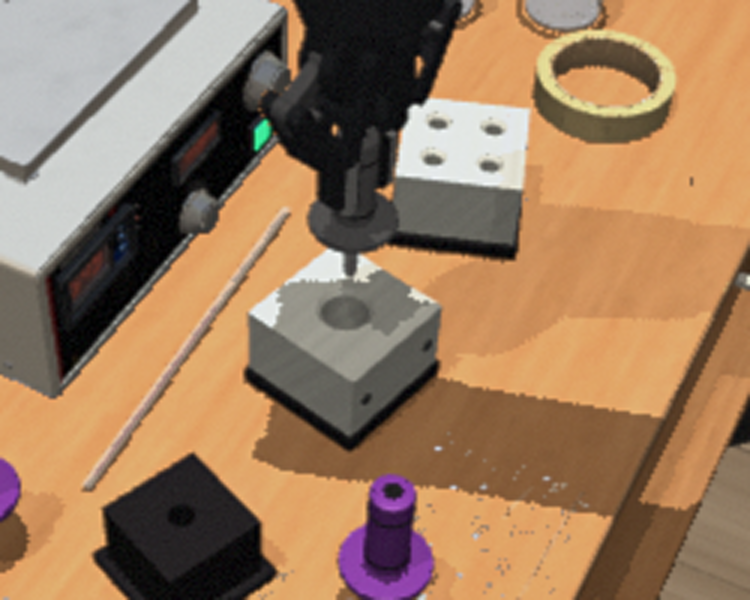

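The stem tip is at crop (349,278), where predicted, and hangs upright above the bore at (345,313). I'll lower it now.

Emit:
move_arm([
  [[0,0,0.01,0,0,0,0.015],[0,0,0.015,0,0,0,0.015],[0,0,0.015,0,0,0,0.015],[0,0,0.012,0,0,0,0.015],[0,0,0.008,0,0,0,0.015],[0,0,0.003,0,0,0,0.015],[0,0,0.002,0,0,0,0.015],[0,0,0,0,0,0,0.015]],
])

```text
time_s: 6.32
position: [0.5, 0.1921, 0.1056]
tcp_rot: [[-0.975, 0.224, 0.001], [0.224, 0.975, 0.0], [-0.001, 0.0, -1.0]]
wrist_force: [1.1, -0.3, 0.3]
gripper_width: 0.0234
grasp_force: 29.5
```

Emit:
move_arm([
  [[0,0,0.001,0,0,0,0.015],[0,0,0.001,0,0,0,0.015],[0,0,0.001,0,0,0,0.015],[0,0,0.001,0,0,0,0.015],[0,0,0,0,0,0,0.015]],
])

```text
time_s: 6.95
position: [0.4997, 0.1921, 0.1013]
tcp_rot: [[-0.975, 0.224, 0.0], [0.224, 0.975, 0.0], [-0.0, 0.0, -1.0]]
wrist_force: [-0.5, -0.4, -0.3]
gripper_width: 0.0231
grasp_force: 29.7
```

Emit:
move_arm([
  [[0,0,0.001,0,0,0,0.015],[0,0,0.001,0,0,0,0.015],[0,0,0,0,0,0,0.015]],
])

```text
time_s: 7.32
position: [0.4997, 0.1921, 0.1012]
tcp_rot: [[-0.975, 0.224, 0.0], [0.224, 0.975, 0.001], [-0.0, 0.001, -1.0]]
wrist_force: [-4.2, -1.4, 10.3]
gripper_width: 0.0233
grasp_force: 30.7
```

The wrist now reads 10 N upward at the expected height, so the flange is seated. I'll ease off, release and retreat.

Emit:
move_arm([
  [[0,0,-0.001,0,0,0,0.015],[0,0,0,0,0,0,0.03],[0,0,0,0,0,0,0.05],[0,0,0,0,0,0,0.07],[0,0,0,0,0,0,0.0854],[0,0,0,0,0,0,0.0854],[0,0,-0.02,0,0,0,0.0854],[0,0,-0.03,0,0,0,0.0854],[0,0,-0.04,0,0,0,0.0854],[0,0,-0.04,0,0,0,0.0854],[0,0,-0.02,0,0,0,0.0854],[0,0,0,0,0,0,0.0854]],
])

```text
time_s: 8.82
position: [0.5008, 0.1924, 0.2521]
tcp_rot: [[-0.975, 0.224, 0.004], [0.224, 0.975, 0.002], [-0.003, 0.003, -1.0]]
wrist_force: [-0.4, -0.1, 0.4]
gripper_width: 0.0857
grasp_force: 0.0
```

```bash
python3 - <<'E'
from h import *
im=camera("scene")[100:300,180:430,::-1]; cv2.imwrite("pics/s3.png",cv2.resize(im,None,fx=3,fy=3,interpolation=2))
for z in(.066,.124):print((proj("scene",(.5,.192,z))-[180,100])*3)
E
```

```text
[345.3 304.8]
[349.8 232.2]
```

View pics/s3.png

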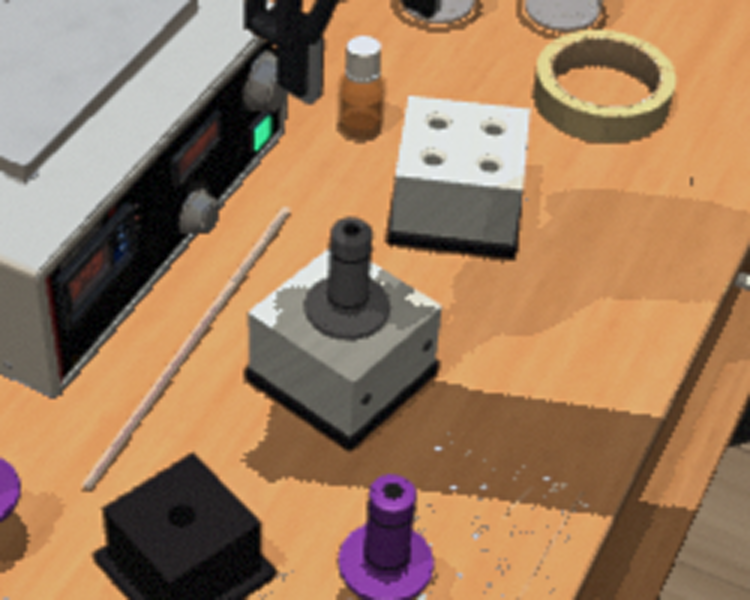

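The probe stands upright with its flange flat on the single-opening block. The flange centre is at crop (347,304) and the grip top at (350,232), both as predicted, and the gripper is clear.

```bash
python3 -c "from rig import hand_in; print(hand_in())"
```

```text
the job is handed in; nothing more can be done
None
```

The probe is seated upright in the single-opening block with its flange on the top face, the gripper is released and clear, and the job was handed in at about 9 s; no verdict was returned.

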